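# Carry the rolling jar in its caddy to the draining stand

## Task

A ceramic jar lies loose on its side in a wooden caddy: lift the caddy by its handle to about 15 cm above the worktop and, by tilting it a little, roll the jar to rest under the handle and keep it there for five seconds while the caddy is in the air. Then carry the caddy over to the slatted draining stand and set it down gently, squarely and centrally on top, jar still in the middle, and let go. Never let the jar knock against either end board or touch it with the gripper, and leave the other things on the worktop alone.

Things in the scene. Friction and masses are not known exactly. Their poses are not given: they have to be found in the camera images.
- caddy: Open wooden caddy: long shallow plywood tray with a dark swinging handle (bail) over its middle; 0.5 kg, 340 mm long (its x), 150 mm wide (its y); origin at the centre of its underside, z up. Floor and boards 8 mm thick, the boards' top 50 mm above the underside. The bail's arms pivot on lugs on the long sides, 60 mm above the underside, about the caddy's y axis. Empty, it hangs level.
- bail (a joint): Swing of the bail about the caddy's y axis, 0 = upright, + = bar leans to the caddy's +x. A spring of 5 N m/rad and a damper of 0.15 N m s/rad hold it upright, so the held caddy tilts with the gripper plus m*g*x/(5.2 N m/rad) towards the jar's side (about 0.75 rad per m of jar offset x): in the air the jar runs away from the middle, time constant about 0.45 s, unless the gripper counter-tilts.
- bar (a point): Centre of the handle bar, 158 mm above the caddy's underside. The bar runs along the caddy's y: 18 mm thick (x), 24 mm high, 164 mm long, 152 mm free between the arms. Grip it from above, fingers closing along the caddy's x, with 60 to 100 N.
- caddy_floor (a point): Middle of the flat inner floor, 8 mm above the caddy's underside, axes as the caddy's; the floor is 324 mm (x) by 134 mm (y). The jar rolls on it along x at about 6.5 m/s2 per rad of floor tilt (turning about +y, +x end down, speeds it to +x), less a rolling resistance worth about 0.01 rad. If the caddy accelerates along x, the jar lags with 0.67 of that, seen from the caddy.
- jar: White ceramic open jar, straight, 100 mm across, 120 mm long, 0.4 kg (0.75 to 1.25 times that), lying across the caddy, its axis (own y) along caddy y, free to roll under the bar, 38 mm below the bar's underside. Origin at its centre; own x, z turn as it rolls. In caddy x: 0 = in the middle (+-25 mm in the air, +-40 mm at the end), beyond +-107 mm = knock; starts at rest at +30 to +60 mm.
- stand: Fixed low slatted bamboo draining stand on the worktop, 360 mm long (its x) by 200 mm wide (its y) and 40 mm high, flat level top; origin at the centre of its underside, z up. The caddy goes centred on it with the long sides parallel (either end forward).
- soap: Bystander: green soap bottle, 60 mm across, 170 mm high, origin under its centre. Leave it.
- mug: Bystander: blue mug, 80 mm across, 90 mm high, origin under its centre. Leave it.
- cutlery_pot: Bystander: steel cutlery pot, 90 mm across, 120 mm high, origin under its centre. Leave it.
There are look-alikes about, which are no part of the job. Leave any purple or yellow look-alike of the jar alone.

How it is judged:
On the way:
1. the caddy is in the air (underside at least 80 mm above the worktop) and the jar is kept within 25 mm of the middle, for 5 s on end (height (world z) of caddy above 0.08 m and x of jar in the frame of caddy between -0.025 and 0.025 m and z of jar in the frame of caddy below 0.066 m and contact force between caddy and stand below 0.1 N), for 5 s.
At the end, for the whole second after the job is handed in: The caddy stands released and level (0.05 rad) on the stand, its centre within 35 mm of the stand's centre and its long side within 0.15 rad of the stand's; the jar lies in it within 40 mm of the middle, and both are at rest (caddy under 0.03 m/s, jar under 0.04 m/s) (horizontal distance between caddy and stand below 0.035 m and angle between the x axis of caddy and the x axis of stand, either way round below 0.15 rad and z of caddy in the frame of stand between 0.034 and 0.046 m and angle between caddy's own z axis and vertical below 0.066 rad and linear speed of caddy below 0.03 m/s and x of jar in the frame of caddy between -0.04 and 0.04 m and z of jar in the frame of caddy between 0.05 and 0.066 m and linear speed of jar below 0.04 m/s); the robot touches nothing.
It fails at once if the jar knocks against an end board (its centre more than 107 mm from the caddy's middle) or leaves the caddy's floor (x of jar in the frame of caddy above 0.107 m or x of jar in the frame of caddy below -0.107 m or z of jar in the frame of caddy above 0.08 m).
It fails at once if the caddy is tipped by more than 0.3 rad (angle between caddy's own z axis and vertical above 0.3 rad).
It fails at once if the robot touches the jar (contact force between any of the fingers, the arm and jar above 0.5 N).
It fails at once if the caddy is slammed or pressed onto the stand with more than 60 N (contact force between caddy and stand above 60 N).
It fails at once if a bystander is disturbed (distance of any of soap, mug, cutlery_pot from where it was at the start of the episode above 0.03 m).
It also fails if it takes over 72 s, if anything falls off the work surface, if the arm or the gripper's body presses on something with over 40 N, if the wrist force passes 120 N, or if a joint passes its speed limit or range.

## Robot

A 6-joint arm with a two-finger parallel gripper is mounted at the origin on the work surface. World frame = base frame: x ahead of the robot, y to its left, z up, the work surface at z = 0. Lengths are in m, angles in rad, forces in N, time in s.
With the tool pointing down it reaches from about 0.225 to 0.875 m from the base axis. Payload 3.4 kg.
Tool frame: the origin (TCP) lies at the very end of the fingers, on their centre line; the grasp point (between the pads) lies manip.grip_point_offset behind it (manip.grip_point_offset is the distance from the TCP to the grasp point, in m); z points along the fingers, y is the line along which they close (so a half turn about z gives the same grasp; the last joint's range is limited). The gripper opens to 85 mm and grips with 20 to 120 N. Pads are 22 mm wide; open, the fingers measure 114 mm over their backs; the gripper's body (76 mm by 85 mm) begins 54 mm behind the grasp point. The pads swing forward as they close: fully open they stand 13 mm farther back than shut.
Start: joints at [1.177, 0.276, 1.505, -0, 1.361, -0.121], TCP at [0.155, 0.554, 0.231] pointing down, gripper open.
Joint ranges: [-2.89, 2.89], [-0.75, 2.08], [0.22, 2.7], [-1.18, 4.32], [0.11, 2.71], [-2.7, 2.7]. Speed limits (rad/s): [2.57, 2.57, 3.14, 3.14, 3.14, 3.14].

## Interface

Orientations are given as a unit quaternion [w, x, y, z].
In Python, from rig import manip gives the robot as it stands.
- The arm moves only by the shell command python3 -m pendant 'ROWS' [FORCE]. ROWS is JSON, a list of rows, each an object of numbers: "jaw": the opening, from -1 (shut) to 1 (fully open); "tx", "ty", "tz": the shift along the world's x, y, z in cm; "ax", "ay", "az": the turn, a rotation vector about the world's x, y, z in degrees. In form: [{"jaw": .., "tx": .., "ty": .., "tz": .., "ax": .., "ay": .., "az": ..}, ...]. A call has 1 to 10 rows; each row is the pose to reach, as a shift and turn from the pose commanded when the call began; what a row does not reach only later rows make up. A row lasts 1/8 s, in which the tool goes at most 62.5 mm and 10.7 degrees, less where a joint would pass 70% of its speed; a pose out of reach is approached as far as the arm can. A call with a gripper value outside its range is refused whole. The fingers move at their own pace and stop on an object; FORCE is the grip in N (left out, the last holds). Time passes only in rows, so rows that repeat a pose let the fingers close. It gives the time, the measured TCP pose, the force, the opening and the grip force at its end, in the units of the state.
- manip.get_state(): the state, without advancing time (a new reading comes with each control period).
- manip.get_image(name): name is "scene" or "top"; returns a dict with "pixels" (384x512x3 uint8, blue, green, red), "depth" (384x512 float32, m along the optical axis (not along the pixel's ray), 0 where there is no reading), "fx", "fy", "cx", "cy" (pixels), "pose" (4x4, takes a point from camera to world coordinates). Camera axes: x right, y down, z forward; pixel columns grow to the right and rows downward; lengths in m; the calibration is good to about 2 mm. A picture is of the moment at which its call begins.
- manip.sign_off(): hands the job in; it is judged then, once.
The state is a dict: "clock": time; "qpos": joint angles; "qd": joint speeds; "effort": joint torques, N m; "position": TCP position; "ee_rot": TCP orientation; "contact_force": force on the tool from outside, world axes, zero at the start; "moment": the same for the moment, N m; "width": finger opening in m; "gripper_force": force on a finger pad.
Only numpy, scipy, OpenCV 4.12 (cv2) and the standard library are available. Lean on these libraries where they do the work, as an engineer would, in place of code of your own. Each camera call takes 0.05 s, during which the arm holds its last target. There are 200 camera calls.

## Working session

There is one attempt and no reset: what is moved stays moved. The work goes in short steps, Python scripts to look and compute and a shell command to move; the robot and the scene stay as the last step left them, time stands still between calls to the robot, and variables do not carry over. Pictures are saved under pics/ and viewed, at most 10 in all, crops included, and the job is handed in when it is done.

```bash
ls; mkdir -p pics; python3 - <<'E'
from rig import manip
import cv2
print(manip.get_state(), manip.grip_point_offset)
for n in("scene","top"):
    im=manip.get_image(n); cv2.imwrite(f"pics/{n}0.png",im["pixels"]); print(n,im["fx"],im["cx"],im["cy"],im["pose"])
E
```

```text
pics
{'clock': 0.0, 'qpos': array([ 1.17698048e+00,  2.76557061e-01,  1.50614366e+00,  2.44668946e-05,
        1.36067507e+00, -1.20987970e-01]), 'qd': array([ 7.24992170e-05,  1.67701632e-03, -2.09234408e-03,  1.23092574e-03,
        2.71596375e-04, -1.22114225e-03]), 'effort': array([ 1.45660975e-03, -4.16768253e+01, -2.45806324e+01,  3.17537160e-04,
        1.07438728e-02,  6.58939143e-06]), 'position': array([0.15472324, 0.55324439, 0.23045714]), 'ee_rot': array([-2.38533694e-04,  1.35993733e-01,  9.90709296e-01, -8.59150506e-04]), 'contact_force': array([-0.29029107,  0.46164   ,  0.46641372]), 'moment': array([-0.00252036,  0.02676769,  0.00639948]), 'gripper_force': 0.0, 'width': 0.08587661895772504} 0.0187
scene 379.18989902106154 252.39203151098482 195.89155342933896 [[-0.63993371  0.62809406 -0.44269933  1.21870372]
 [ 0.76840175  0.52799514 -0.36163501  0.49155526]
 [ 0.00660229 -0.57159338 -0.82051046  1.23246879]
 [ 0.          0.          0.          1.        ]]
top 413.14346854693514 253.01680173191644 194.40616628570638 [[ 0.00572025 -0.98521141  0.17124765  0.37092268]
 [-0.99997379 -0.00487573  0.0053517  -0.00972637]
 [-0.0044376  -0.17127377 -0.98521348  1.60394099]
 [ 0.          0.          0.          1.        ]]
```

View pics/scene0.png

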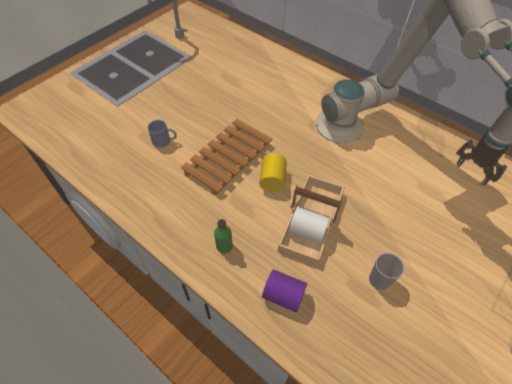

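View pics/top0.png

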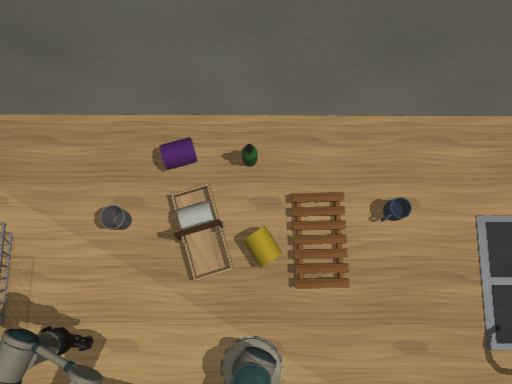

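The scene view shows the caddy at about (313,220) with the white jar at (310,226), the stand at (228,157), the yellow look-alike at (273,173), the purple one at (285,290), soap (223,237), mug (160,133) and pot (385,270). In the top view the caddy is at (202,232), the bar at (198,230), the jar at (196,215), the stand at (320,240) and the yellow one between them at (263,247).

```bash
cat > h.py <<'E'
from rig import manip
import cv2, numpy as np
def cloud(n):
    im=manip.get_image(n); d=im["depth"]; v,u=np.mgrid[:384,:512]
    c=np.stack([(u-im["cx"])/im["fx"]*d,(v-im["cy"])/im["fy"]*d,d],-1)
    P=im["pose"]; w=c@P[:3,:3].T+P[:3,3]; w[d==0]=np.nan
    return w,im["pixels"],cv2.cvtColor(im["pixels"],cv2.COLOR_BGR2HSV).astype(int)
def near(w,c,r): return np.hypot(w[...,0]-c[0],w[...,1]-c[1])<r
def rect(p):
    (cx,cy),s,a=cv2.minAreaRect((p[:,:2]*1000).astype(np.float32)); return np.round([cx,cy,*s,a],1)
E
python3 - <<'E'
from h import *
for n in("top","scene"):
    w,px,h=cloud(n); z=w[...,2]
    print(n,"bg z",np.nanmedian(z))
    if n=="top": c0=w[243,210,:2]; s0=w[240,320,:2]; print(c0,s0)
    C=near(w,c0,.21); S=near(w,s0,.23)
    bar=C&(z>.13)&(z<.2); p=w[bar]; print("bar",bar.sum(),np.median(p,0),np.percentile(p[:,2],[5,50,95]),rect(p))
    white=C&(h[...,1]<40)&(h[...,2]>120)&(z>.03); p=w[white]; print("jar",white.sum(),np.median(p,0),np.percentile(p[:,2],[50,98]),rect(p))
    rim=C&(z>.042)&(z<.056)&~white&(h[...,1]>40); p=w[rim]; print("rim",rim.sum(),rect(p),rect(w[C&(z>.025)&(z<.056)&~white&(h[...,0]<22)]))
    st=S&(z>.033)&(z<.05)&(h[...,0]<20)&(h[...,2]<200); p=w[st]; print("stand",st.sum(),np.median(p,0),rect(p))
    for k,lo,hi in(("yellow",24,33),("green",45,80),("purple",130,160),("blue",105,125)):
        m=(h[...,0]>=lo)&(h[...,0]<=hi)&(h[...,1]>120)&(z>.03)&(w[...,0]>.2)&(z<.3)
        if m.sum()>10: p=w[m]; print(k,m.sum(),np.median(p,0).round(3),np.ptp(p,0).round(3), p[:,2].max().round(3))
E
```

```text
top bg z -0.0001045592616428781
[0.4582582  0.16391264] [ 0.46940646 -0.25390375]
bar 278 [0.50061671 0.19167043 0.16888875] [0.15474683 0.16888875 0.17408671] [500.1 191.6  20.4 163.5  17. ]
jar 557 [0.55377954 0.21041951 0.10373988] [0.10373988 0.11201643] [554.2 215.3  65.4 130.1  16.2]
rim 385 [499.4 142.3 336.4 245.4  17.4] [509.3 150.2 330.4 236.3  17.4]
stand 3240 [ 0.47004722 -0.25436921  0.03894661] [ 473.7 -255.4  358.6  200.1    1.8]
yellow 713 [ 0.444 -0.039  0.093] [0.407 0.133 0.095] 0.155
green 97 [0.776 0.003 0.114] [0.04  0.053 0.122] 0.158
purple 755 [0.791 0.285 0.093] [0.113 0.133 0.054] 0.109
scene bg z 0.0015713614213910265
bar 379 [0.50203517 0.19348815 0.16841377] [0.14964064 0.16841377 0.17400167] [499.9 192.4  25.1 162.9  17.6]
jar 902 [0.57216012 0.21518014 0.10020414] [0.10020414 0.11167167] [562.8 196.5  90.9 158.5   7.9]
rim 400 [513.7 124.  334.7 308.6  17.4] [501.3 154.6 343.6 240.8  20.7]
stand 2361 [ 0.4801935  -0.25116496  0.04089433] [ 469.5 -256.2  362.4  202.9    1.4]
yellow 372 [ 0.45  -0.044  0.098] [0.119 0.104 0.033] 0.105
purple 1005 [0.816 0.293 0.095] [0.104 0.126 0.052] 0.106
```

Bar centre is about (0.500, 0.192, 0.158), caddy +x points at +17° and the jar is at about +55 mm, all matching the stated sizes. The stand is at (0.4715, -0.2555), 1.6°. I'll go above the bar with a -57.4° turn.

```bash
python3 -m pendant '[{"jaw":1,"tx":4,"ty":-4,"az":-7},{"jaw":1,"tx":8,"ty":-8,"az":-14},{"jaw":1,"tx":12,"ty":-12,"az":-21},{"jaw":1,"tx":16,"ty":-16,"az":-28},{"jaw":1,"tx":20,"ty":-20,"az":-35},{"jaw":1,"tx":24,"ty":-24,"az":-42},{"jaw":1,"tx":28,"ty":-28,"az":-49},{"jaw":1,"tx":32,"ty":-32.5,"az":-55},{"jaw":1,"tx":34.5,"ty":-36.1,"az":-57.4},{"jaw":1,"tx":34.5,"ty":-36.1,"az":-57.4}]' 80; python3 -m pendant '[{"jaw":1},{"jaw":1}]'
```

```text
invalid input at $[0]: expected keys jaw, tx, ty, tz, ax, ay, az
invalid input at $[0]: expected keys jaw, tx, ty, tz, ax, ay, az
```

```bash
python3 -m pendant '[{"jaw":1,"tx":4,"ty":-4,"tz":0,"ax":0,"ay":0,"az":-7},{"jaw":1,"tx":8,"ty":-8,"tz":0,"ax":0,"ay":0,"az":-14},{"jaw":1,"tx":12,"ty":-12,"tz":0,"ax":0,"ay":0,"az":-21},{"jaw":1,"tx":16,"ty":-16,"tz":0,"ax":0,"ay":0,"az":-28},{"jaw":1,"tx":20,"ty":-20,"tz":0,"ax":0,"ay":0,"az":-35},{"jaw":1,"tx":24,"ty":-24,"tz":0,"ax":0,"ay":0,"az":-42},{"jaw":1,"tx":28,"ty":-28,"tz":0,"ax":0,"ay":0,"az":-49},{"jaw":1,"tx":32,"ty":-32.5,"tz":0,"ax":0,"ay":0,"az":-55},{"jaw":1,"tx":34.5,"ty":-36.1,"tz":0,"ax":0,"ay":0,"az":-57.4},{"jaw":1,"tx":34.5,"ty":-36.1,"tz":0,"ax":0,"ay":0,"az":-57.4}]' 80; python3 -c "
from rig import manip
import numpy as np
from scipy.spatial.transform import Rotation as R
s=manip.get_state();M=R.from_quat(np.roll(s['ee_rot'],-1)).as_matrix();print(s['clock'],s['position'],M,s['qpos'])"
```

```text
clock: 1.45
position: [0.5017, 0.1902, 0.2309]
ee_rot: [0.0, 0.597, 0.802, -0.0]
contact_force: [-0.1, 0.3, -0.2]
width: 0.0854
gripper_force: 0.0
1.45 [0.50166121 0.19023412 0.2308725 ] [[-2.87570491e-01  9.57759469e-01  1.09098079e-04]
 [ 9.57759030e-01  2.87570465e-01 -9.31326973e-04]
 [-9.23360613e-04 -1.63332485e-04 -9.99999560e-01]] [ 2.33377369e-01  2.18328938e-01  1.58592288e+00 -9.57253580e-04
  1.33745018e+00 -5.80904925e-02]
```

```bash
python3 -m pendant '[{"jaw":1,"tx":-0.1,"ty":0.1,"tz":-3,"ax":0,"ay":0,"az":0},{"jaw":1,"tx":-0.1,"ty":0.1,"tz":-6,"ax":0,"ay":0,"az":0},{"jaw":1,"tx":-0.1,"ty":0.1,"tz":-9.2,"ax":0,"ay":0,"az":0},{"jaw":1,"tx":-0.1,"ty":0.1,"tz":-9.2,"ax":0,"ay":0,"az":0},{"jaw":0,"tx":-0.1,"ty":0.1,"tz":-9.2,"ax":0,"ay":0,"az":0},{"jaw":-0.3,"tx":-0.1,"ty":0.1,"tz":-9.2,"ax":0,"ay":0,"az":0},{"jaw":-1,"tx":-0.1,"ty":0.1,"tz":-9.2,"ax":0,"ay":0,"az":0},{"jaw":-1,"tx":-0.1,"ty":0.1,"tz":-9.2,"ax":0,"ay":0,"az":0},{"jaw":-1,"tx":-0.1,"ty":0.1,"tz":-9.2,"ax":0,"ay":0,"az":0},{"jaw":-1,"tx":-0.1,"ty":0.1,"tz":-9.2,"ax":0,"ay":0,"az":0}]' 80
cat > jar.py <<'E'
from h import *
from scipy.spatial.transform import Rotation as R
from scipy.optimize import least_squares
def look(n="top",pic=None):
    s=manip.get_state()
    w,px,h=cloud(n)
    if pic: cv2.imwrite(pic,px)
    M=R.from_quat(np.roll(s['ee_rot'],-1)).as_matrix()
    y=M[:,1]; tilt=np.arcsin(-y[2])   # + = caddy +x down
    g=s['position']-M[:,2]*manip.grip_point_offset
    ex=np.array([y[0],y[1],0])/np.hypot(y[0],y[1]); ey=np.array([-ex[1],ex[0],0])
    q=(w-g)@np.stack([ex,ey,[0,0,1]],1)   # caddy-like axes, origin at bar centre
    m=(abs(q[...,1])<.052)&(abs(q[...,0])<.16)&(q[...,2]<-.048)&(q[...,2]>-.11)&(h[...,1]<60)&(h[...,2]>90)
    p=q[m]
    f=least_squares(lambda a:np.hypot(p[:,0]-a[0],p[:,2]-a[1])-.05,[p[:,0].mean(),-.1],loss="soft_l1",f_scale=.002).x
    # rim heights at the two ends
    e=[q[(abs(q[...,1])<.06)&(abs(q[...,0]-sg*.166)<.004)&(abs(q[...,2]+.108)<.025)] for sg in(1,-1)]
    rim=[np.percentile(a[:,2],80) if len(a)>5 else np.nan for a in e]
    F=s['contact_force'];T=s['moment']
    print(n,"t",round(s['clock'],2),"grip",g.round(4),"yaw",np.degrees(np.arctan2(ex[1],ex[0])).round(2),"gtilt_deg",np.degrees(tilt).round(2),"jar x,z mm",(f*1000).round(1),len(p),"rim tilt",np.degrees((rim[1]-rim[0])/.332).round(2),"F",F.round(2),"T_y",(T@ey).round(3),"Fx",(F@ex).round(2),"w",s['width'].round(4),s['gripper_force'].round(0))
if __name__=="__main__":
    import sys
    for n in sys.argv[1:] or ["top"]: look(n)
E
python3 jar.py top scene
```

```text
clock: 2.7
position: [0.4992, 0.1939, 0.1403]
ee_rot: [0.0, 0.595, 0.804, 0.0]
contact_force: [-1.5, 0.3, 4.6]
width: 0.0169
gripper_force: 78.7Traceback (most recent call last):
  File "jar.py", line 23, in <module>
    for n in sys.argv[1:] or ["top"]: look(n)
                                      ~~~~^^^
  File "jar.py", line 20, in look
    print(n,"t",round(s['clock'],2),"grip",g.round(4),"yaw",np.degrees(np.arctan2(ex[1],ex[0])).round(2),"gtilt_deg",np.degrees(tilt).round(2),"jar x,z mm",(f*1000).round(1),len(p),"rim tilt",np.degrees((rim[1]-rim[0])/.332).round(2),"F",F.round(2),"T_y",(T@ey).round(3),"Fx",(F@ex).round(2),"w",s['width'].round(4),s['gripper_force'].round(0))
                                                                                                                                                                                                                                                                                                        ^^^^^^^^^^^^^^^^
AttributeError: 'float' object has no attribute 'round'
```

```bash
sed -i "s/s\['width'\].round(4),s\['gripper_force'\].round(0)/round(s['width'],4),round(s['gripper_force'])/" jar.py; python3 jar.py top scene
```

```text
top t 2.75 grip [0.4992 0.1938 0.159 ] yaw 16.98 gtilt_deg -0.07 jar x,z mm [  53.7 -101.9] 105 rim tilt 0.02 F [-1.2  -0.5   6.11] T_y 0.283 Fx -1.29 w 0.0171 79
scene t 2.8 grip [0.4992 0.1938 0.159 ] yaw 16.98 gtilt_deg -0.07 jar x,z mm [  50.7 -100.2] 768 rim tilt -0.46 F [-0.86 -0.44  6.21] T_y 0.302 Fx -0.95 w 0.0167 79
```

```bash
python3 -m pendant '[{"jaw":-1,"tx":-0.15,"ty":-0.05,"tz":0,"ax":0.33,"ay":-1.07,"az":0},{"jaw":-1,"tx":-0.3,"ty":-0.09,"tz":0,"ax":0.66,"ay":-2.14,"az":0},{"jaw":-1,"tx":-0.3,"ty":-0.09,"tz":0,"ax":0.66,"ay":-2.14,"az":0},{"jaw":-1,"tx":-0.3,"ty":-0.09,"tz":0,"ax":0.66,"ay":-2.14,"az":0}]'; python3 jar.py top scene
```

```text
clock: 3.35
position: [0.4963, 0.193, 0.1402]
ee_rot: [0.012, 0.595, 0.804, 0.016]
contact_force: [-0.5, -0.2, 6.9]
width: 0.0166
gripper_force: 79.2
top t 3.35 grip [0.4956 0.1927 0.1589] yaw 16.98 gtilt_deg -2.29 jar x,z mm [  57.7 -101.7] 118 rim tilt -0.22 F [-0.5  -0.2   6.88] T_y 0.468 Fx -0.53 w 0.0166 79
scene t 3.4 grip [0.4956 0.1928 0.1589] yaw 16.97 gtilt_deg -2.29 jar x,z mm [  54.3 -100.3] 762 rim tilt -0.09 F [-1.12 -0.39  8.06] T_y 0.435 Fx -1.19 w 0.0169 79
```

```bash
sed -i 's/    # rim heights/    f[0]+=.098*tilt\n    # rim heights/' jar.py; python3 -m pendant '[{"jaw":-1,"tx":0,"ty":0,"tz":0.8,"ax":0,"ay":0,"az":0},{"jaw":-1,"tx":0,"ty":0,"tz":2.3,"ax":0,"ay":0,"az":0},{"jaw":-1,"tx":0,"ty":0,"tz":4.2,"ax":0,"ay":0,"az":0},{"jaw":-1,"tx":0,"ty":0,"tz":6,"ax":0,"ay":0,"az":0},{"jaw":-1,"tx":0,"ty":0,"tz":6.5,"ax":0,"ay":0,"az":0}]'; python3 jar.py scene top
```

```text
clock: 4.08
position: [0.4963, 0.193, 0.2051]
ee_rot: [0.012, 0.595, 0.804, 0.016]
contact_force: [0.1, -0.8, -10.0]
width: 0.0167
gripper_force: 79.1
scene t 4.08 grip [0.4956 0.1927 0.2238] yaw 16.97 gtilt_deg -2.3 jar x,z mm [  55.7 -100.5] 840 rim tilt -0.24 F [  0.11  -0.8  -10.  ] T_y 0.238 Fx -0.13 w 0.0167 79
top t 4.12 grip [0.4954 0.1927 0.2238] yaw 16.97 gtilt_deg -2.29 jar x,z mm [  60.3 -102.2] 152 rim tilt 0.33 F [-0.46 -0.68 -9.7 ] T_y 0.255 Fx -0.64 w 0.0165 79
```

```bash
cat > ctl.py <<'E'
# log.json: {"cmd":[[t,g_deg],...] piecewise-linear gripper tilt, "meas":[[t,x_mm],...]}
import json,sys,numpy as np
from scipy.optimize import least_squares
DT=.005
def sim(cmd,p,t1,t0=3.53):
    k,off,x0,bias=p; t=np.arange(t0,t1,DT); c=np.array(cmd,float)
    g=np.radians(np.interp(t-.04,c[:,0],c[:,1])); x,v=x0,0.; th,om=0.,0.; X=[]
    for gi in g:
        om+=DT*(18.**2*(gi+off+k*x-th)-2*.27*18*om); th+=DT*om
        a=6.5*th; vn=v+DT*a; fr=.065*DT
        v=vn-np.clip(vn,-fr,fr); x+=DT*v; X.append((x,v,th))
    return t,np.array(X)
pri=np.array([.8,0,.052,0]); sd=np.array([.15,.012,.002,.0005])
def est(L):
    m=np.array(L["meas"])
    def r(p):
        t,X=sim(L["cmd"],p,m[-1,0]+.02); return np.r_[(np.interp(m[:,0],t,X[:,0])-m[:,1]/1000)/.0015,(p-pri)/sd]
    return least_squares(r,pri,diff_step=1e-3,x_scale=sd).x
def plan(L,p,now,n=12,step=1.,xr=0.,vmax=.12):
    g0=L["cmd"][-1][1]
    def mk(u): return L["cmd"]+[[now,g0]]+[[now+.125*(i+1),gi] for i,gi in enumerate(u)]
    def r(u):
        t,X=sim(mk(u),p,now+.125*n+.25); s=t>now
        x,v,th=X[s][::5].T; d=np.diff(np.r_[g0,u])
        w=np.linspace(.15,1,len(x))**2
        return np.r_[w*(x-xr)/.01,w*v/.03,3*np.maximum(0,abs(v)-vmax)/.02,d/2.,(u[-1]+np.degrees(p[1]+p[0]*xr))/.3]
    u=least_squares(r,np.full(n,g0),diff_step=1e-2,x_scale=1.).x
    t,X=sim(mk(u),p,now+.125*n+.25); return u,t,X
if __name__=="__main__":
    L=json.load(open("log.json")); now=float(sys.argv[1]); p=est(L)
    print("k,off,x0",p[:3].round(4)); t,X=sim(L["cmd"],p,now+DT); print("now x,v,th",X[-1].round(4))
    print("resid",[(m[0],round(m[1]-1e3*np.interp(m[0],t,X[:,0]),1)) for m in L["meas"][-4:]])
    u,t,X=plan(L,p,now); g0=L["cmd"][-1][1]
    print("g",u.round(2)); print("ax",(-.292*(u-g0)).round(2)); print("ay",(.956*(u-g0)).round(2))
    print("x mm",(X[t>now,0][24::25]*1000).round(0))
E
echo '{"cmd":[[3.4,-2.29],[4.175,-2.29]],"meas":[[4.08,57.2],[4.12,58.5]]}' >log.json; time python3 ctl.py 4.175
```

```text
k,off,x0 [0.8    0.     0.0566]
now x,v,th [0.0566 0.     0.0052]
resid [(4.08, np.float64(0.6)), (4.12, np.float64(1.9))]
g [-2.29 -2.28 -2.3  -2.29 -2.26 -2.36 -2.24 -2.11 -2.77 -1.93 -2.97 -0.61]
ax [ 0.   -0.    0.   -0.   -0.01  0.02 -0.02 -0.05  0.14 -0.11  0.2  -0.49]
ay [-0.    0.01 -0.01  0.    0.03 -0.07  0.05  0.17 -0.46  0.35 -0.65  1.61]
x mm [57. 57. 57. 57. 57. 57. 57. 57. 57. 57. 57. 57. 57.]
real	0m1.955s
user	0m2.318s
sys	0m0.162s
```

```bash
python3 - <<'E'
s=open('ctl.py').read()
s=s.replace("a=6.5*th; vn=v+DT*a; fr=.065*DT\n        v=vn-np.clip(vn,-fr,fr)","v+=DT*(6.5*th-.065*np.tanh(v/.005))")
s=s.replace("return least_squares(r,pri,","return least_squares(r,pri+[.1,.004,0,0],")
s=s.replace("u=least_squares(r,np.full(n,g0),diff_step=1e-2,x_scale=1.).x","x0=p[2]; e=np.degrees(p[1]); st=sim(L['cmd'],p,now+DT)[1][-1]; gi=-e-np.degrees(p[0]*st[0])-3*np.sign(st[0]-xr)\n    u=min((least_squares(r,u0,diff_step=3e-3,x_scale=1.) for u0 in(np.linspace(gi,-e,n),np.full(n,-e))),key=lambda q:q.cost).x")
open('ctl.py','w').write(s)
E
time python3 ctl.py 4.175
```

```text
k,off,x0 [0.8595 0.0071 0.0523]
now x,v,th [0.0593 0.0222 0.0174]
resid [(4.08, np.float64(-0.2)), (4.12, np.float64(0.3))]
g [-7.6  -7.88 -5.44 -2.5  -0.4   0.45  0.37 -0.05 -0.39 -0.53 -0.53 -0.41]
ax [ 1.55  1.63  0.92  0.06 -0.55 -0.8  -0.78 -0.65 -0.56 -0.51 -0.52 -0.55]
ay [-5.08 -5.34 -3.02 -0.2   1.8   2.62  2.54  2.14  1.82  1.68  1.69  1.79]
x mm [62. 63. 56. 43. 29. 17.  9.  4.  2.  1.  1.  1.  1.]
real	0m2.224s
user	0m2.694s
sys	0m0.085s
```

```bash
python3 -m pendant '[{"jaw":-1,"tx":0,"ty":0,"tz":0.5,"ax":1.55,"ay":-5.1,"az":0},{"jaw":-1,"tx":0,"ty":0,"tz":1.5,"ax":1.63,"ay":-5.35,"az":0},{"jaw":-1,"tx":0,"ty":0,"tz":2.5,"ax":0.92,"ay":-3.0,"az":0},{"jaw":-1,"tx":0,"ty":0,"tz":3,"ax":0.06,"ay":-0.2,"az":0}]'; python3 jar.py scene top | tee o.txt
cat > upd.py <<'E'
# upd.py tstart "g1,g2,..": append the executed tilts, the measurements in o.txt; then plan
import json,sys,re,subprocess
L=json.load(open("log.json")); t=float(sys.argv[1]); g=[float(a) for a in sys.argv[2].split(",")]
L["cmd"]+=[[t,L["cmd"][-1][1]]]+[[t+.125*(i+1),x] for i,x in enumerate(g)]
for l in open("o.txt"):
    m=re.match(r"(\w+) t ([\d.]+).*jar x,z mm \[ *([-\d.]+)",l)
    L["meas"].append([float(m[2]),float(m[3])+(1.5 if m[1]=="scene" else -1.8)]); e=float(m[2])+.05
L["cmd"].append([e,g[-1]]); json.dump(L,open("log.json","w"))
subprocess.run(["python3","ctl.py",str(e)])
E
python3 upd.py 4.175 -7.6,-7.9,-5.43,-2.5
```

```text
clock: 4.68
position: [0.4963, 0.1929, 0.2353]
ee_rot: [0.012, 0.595, 0.803, 0.017]
contact_force: [0.2, 0.3, -9.9]
width: 0.0169
gripper_force: 79.7
scene t 4.67 grip [0.4955 0.1927 0.254 ] yaw 16.96 gtilt_deg -2.39 jar x,z mm [ 26.4 -99.8] 837 rim tilt -1.18 F [ 0.21  0.35 -9.88] T_y 0.065 Fx 0.31 w 0.0169 80
top t 4.72 grip [0.4972 0.193  0.2542] yaw 16.95 gtilt_deg -2.41 jar x,z mm [  21.4 -102.2] 175 rim tilt -0.15 F [ 2.21  0.52 -9.07] T_y 0.125 Fx 2.26 w 0.0168 80
k,off,x0 [0.8182 0.0027 0.0546]
now x,v,th [ 0.0115 -0.169  -0.0182]
resid [(4.08, np.float64(0.4)), (4.12, np.float64(1.4)), (4.67, np.float64(-0.1)), (4.72, np.float64(-0.2))]
g [11.92  6.15  2.25  0.04 -0.76 -0.76 -0.54 -0.34 -0.22 -0.17 -0.15 -0.15]
ax [-4.21 -2.53 -1.39 -0.74 -0.51 -0.51 -0.57 -0.63 -0.67 -0.68 -0.69 -0.69]
ay [13.78  8.27  4.54  2.43  1.66  1.67  1.87  2.06  2.18  2.23  2.25  2.24]
x mm [-10. -26. -23. -14.  -7.  -3.  -0.   0.   0.   0.  -0.  -0.  -0.]
```

```bash
sed -i 's/return np.r_\[w\*(x-xr)/return np.r_[3*np.maximum(0,abs(u)-6.5),5*np.maximum(0,abs(th)-.12)\/.02,w*(x-xr)/' ctl.py; python3 ctl.py 4.775
```

```text
k,off,x0 [0.8182 0.0027 0.0546]
now x,v,th [ 0.0098 -0.1695 -0.0185]
resid [(4.08, np.float64(0.4)), (4.12, np.float64(1.4)), (4.67, np.float64(-0.1)), (4.72, np.float64(-0.2))]
g [ 6.87  3.76  6.53  5.57  2.82  0.49 -0.61 -0.67 -0.34 -0.09 -0.02 -0.15]
ax [-2.74 -1.83 -2.64 -2.36 -1.55 -0.87 -0.55 -0.53 -0.63 -0.7  -0.72 -0.69]
ay [8.96 5.98 8.63 7.72 5.09 2.86 1.8  1.75 2.07 2.3  2.37 2.25]
x mm [-11. -31. -39. -40. -35. -25. -15.  -8.  -4.  -2.  -1.  -1.  -1.  -1.]
```

```bash
python3 - <<'E'
s=open('ctl.py').read()
s=s.replace("[[now+.125*(i+1),gi] for i,gi in enumerate(u)]","[q for i,gi in enumerate(u) for q in ([[now+.125*(i+1)+.1*(i>=NR),gi]]+([[now+.125*(i+1)+.1,gi]] if i==NR-1 else []))]")
s=s.replace("DT=.005","DT=.005; NR=int(sys.argv[2]) if len(sys.argv)>2 else 4")
s=s.replace("now+.125*n+.25","now+.125*n+.35")
open('ctl.py','w').write(s)
E
python3 ctl.py 4.775 4;python3 ctl.py 4.775 3
```

```text
k,off,x0 [0.8182 0.0027 0.0546]
now x,v,th [ 0.0098 -0.1695 -0.0185]
resid [(4.08, np.float64(0.4)), (4.12, np.float64(1.4)), (4.67, np.float64(-0.1)), (4.72, np.float64(-0.2))]
g [ 6.88  3.7   6.34  4.57  1.43 -0.33 -0.78 -0.53 -0.19 -0.02 -0.02 -0.15]
ax [-2.74 -1.81 -2.58 -2.06 -1.15 -0.63 -0.5  -0.57 -0.67 -0.72 -0.72 -0.69]
ay [8.97 5.93 8.45 6.76 3.75 2.08 1.64 1.88 2.21 2.37 2.37 2.25]
x mm [-11. -31. -39. -40. -36. -27. -17.  -9.  -5.  -2.  -1.  -1.  -1.  -1.]
k,off,x0 [0.8182 0.0027 0.0546]
now x,v,th [ 0.0098 -0.1695 -0.0185]
resid [(4.08, np.float64(0.4)), (4.12, np.float64(1.4)), (4.67, np.float64(-0.1)), (4.72, np.float64(-0.2))]
g [ 6.89  3.66  6.22  3.46  0.95 -0.44 -0.71 -0.45 -0.15 -0.01 -0.02 -0.15]
ax [-2.74 -1.8  -2.55 -1.74 -1.01 -0.6  -0.52 -0.6  -0.69 -0.73 -0.72 -0.69]
ay [8.97 5.89 8.33 5.7  3.3  1.97 1.71 1.96 2.24 2.38 2.37 2.25]
x mm [-11. -31. -39. -40. -36. -25. -16.  -9.  -4.  -2.  -1.  -1.  -1.  -1.]
```

```bash
python3 -m pendant '[{"jaw":-1,"tx":0,"ty":0,"tz":0.2,"ax":-2.74,"ay":8.97,"az":0},{"jaw":-1,"tx":0,"ty":0,"tz":1,"ax":-1.81,"ay":5.93,"az":0},{"jaw":-1,"tx":0,"ty":0,"tz":2,"ax":-2.58,"ay":8.45,"az":0},{"jaw":-1,"tx":0,"ty":0,"tz":2.5,"ax":-2.06,"ay":6.76,"az":0}]'; python3 jar.py scene top | tee o.txt
python3 upd.py 4.775 6.88,3.7,6.34,4.57
```

```text
clock: 5.28
position: [0.4974, 0.1932, 0.2587]
ee_rot: [-0.023, 0.595, 0.803, -0.032]
contact_force: [0.4, 1.5, -10.8]
width: 0.0169
gripper_force: 81.2
scene t 5.28 grip [0.4988 0.1936 0.2773] yaw 16.97 gtilt_deg 4.5 jar x,z mm [  11.7 -101.2] 875 rim tilt nan F [  0.41   1.45 -10.77] T_y -0.39 Fx 0.82 w 0.0169 81
top t 5.33 grip [0.4981 0.1935 0.2787] yaw 16.98 gtilt_deg 4.32 jar x,z mm [  24.1 -102.7] 300 rim tilt nan F [-1.23 -0.05 -7.79] T_y -0.303 Fx -1.19 w 0.0167 81
k,off,x0 [0.2329 0.0378 0.0525]
now x,v,th [0.0346 0.2686 0.1382]
resid [(4.67, np.float64(-2.0)), (4.72, np.float64(-2.9)), (5.28, np.float64(1.3)), (5.33, np.float64(0.1))]
g [-11.91  -7.44 -11.26 -10.    -7.41  -5.05  -4.34  -3.84  -3.84  -3.39
  -0.35  -1.87]
ax [4.81 3.51 4.62 4.25 3.5  2.81 2.6  2.46 2.46 2.32 1.44 1.88]
ay [-15.75 -11.48 -15.13 -13.92 -11.45  -9.19  -8.52  -8.04  -8.04  -7.61
  -4.71  -6.16]
x mm [ 74. 115. 139. 153. 156. 148. 133. 117. 101.  85.  70.  55.  42.  35.]
```

```bash
python3 - <<'E'
s=open('ctl.py').read()
s=s.replace("x,v=x0,0.; th,om=0.,0.; X=[]\n    for gi in g:","g=np.convolve(np.r_[np.full(8,g[0]),g],np.ones(9)/9,'valid'); gd=np.gradient(g,DT); x,v=x0,0.; th,om=0.,0.; U0=-.079*gd[0]; X=[]\n    for gi,gdi in zip(g,gd):")
s=s.replace("th+=DT*om\n","th+=DT*om; U=-.079*gdi-.052*om; v-=.67*(U-U0); U0=U\n")
s=s.replace("[-4:]","[-6:]").replace("t-.04","t-TAU").replace("DT=.005;","DT=.005; TAU=.02;")
open('ctl.py','w').write(s)
E
cat log.json; python3 ctl.py 5.38 4; sed -i 's/TAU=.02/TAU=.04/' ctl.py;  python3 ctl.py 5.38 4
```

```text
{"cmd": [[3.4, -2.29], [4.175, -2.29], [4.175, -2.29], [4.3, -7.6], [4.425, -7.9], [4.55, -5.43], [4.675, -2.5], [4.77, -2.5], [4.775, -2.5], [4.9, 6.88], [5.025, 3.7], [5.15, 6.34], [5.275, 4.57], [5.38, 4.57]], "meas": [[4.08, 57.2], [4.12, 58.5], [4.67, 27.9], [4.72, 19.599999999999998], [5.28, 13.2], [5.33, 22.3]]}k,off,x0 [0.3904 0.0265 0.0537]
now x,v,th [0.0318 0.2207 0.1304]
resid [(4.08, np.float64(1.4)), (4.12, np.float64(2.5)), (4.67, np.float64(-1.0)), (4.72, np.float64(-3.2)), (5.28, np.float64(0.1)), (5.33, np.float64(0.8))]
g [ -8.68  -9.35 -11.73  -8.7   -6.87  -6.18  -2.99  -0.63  -0.73  -1.47
  -1.    -1.4 ]
ax [3.87 4.06 4.76 3.87 3.34 3.14 2.21 1.52 1.55 1.76 1.63 1.74]
ay [-12.67 -13.3  -15.59 -12.68 -10.93 -10.27  -7.23  -4.97  -5.06  -5.78
  -5.32  -5.71]
x mm [ 55.  80. 102. 112. 111. 103.  89.  74.  58.  43.  31.  23.  17.  13.]
k,off,x0 [0.2431 0.0335 0.0536]
now x,v,th [0.0321 0.2295 0.139 ]
resid [(4.08, np.float64(1.9)), (4.12, np.float64(3.1)), (4.67, np.float64(-1.6)), (4.72, np.float64(-4.0)), (5.28, np.float64(0.5)), (5.33, np.float64(0.9))]
g [ -9.29  -9.41 -12.26  -8.72  -6.77  -5.33  -2.26  -0.67  -1.74  -2.64
  -1.32  -1.69]
ax [4.05 4.08 4.91 3.88 3.31 2.89 1.99 1.53 1.84 2.1  1.72 1.83]
ay [-13.25 -13.37 -16.09 -12.7  -10.84  -9.47  -6.53  -5.01  -6.03  -6.89
  -5.63  -5.99]
x mm [ 59.  86. 111. 124. 125. 118. 104.  88.  72.  56.  43.  34.  27.  21.]
```

```bash
python3 - <<'E'
s=open('ctl.py').read()
s=s.replace("18.**2","WN**2").replace("*.27*18","*.42*WN").replace("TAU=.04;","WN=29.;")
s=s.replace("k,off,x0,bias=p","k,off,x0,TAU=p")
s=s.replace("pri=np.array([.8,0,.052,0]); sd=np.array([.15,.012,.002,.0005])","pri=np.array([.88,0,.052,.03]); sd=np.array([.08,.006,.002,.03])")
s=s.replace("pri+[.1,.004,0,0]","pri+[.01,.001,0,0]").replace("p[:3].round","p.round")
open('ctl.py','w').write(s)
E
python3 ctl.py 5.38 4
python3 - <<'E'
import json
from ctl import *
L=json.load(open("log.json"))
L2=dict(cmd=L["cmd"],meas=L["meas"][:4]); p=est(L2); t,X=sim(L["cmd"],p,5.38); print(p)
for tt in np.arange(4,5.38,.1): print(round(tt,2),[np.interp(tt,t,X[:,i]).round(3) for i in range(3)])
E
```

```text
k,off,x0 [ 0.8734  0.003   0.0536 -0.0328]
now x,v,th [0.0305 0.1972 0.1022]
resid [(4.08, np.float64(0.3)), (4.12, np.float64(1.1)), (4.67, np.float64(0.4)), (4.72, np.float64(-1.1)), (5.28, np.float64(-0.9)), (5.33, np.float64(0.9))]
g [-7.46 -9.25 -7.35 -7.02 -6.53 -3.48 -0.32  1.43  1.66  0.98  0.03 -0.2 ]
ax [3.51 4.03 3.48 3.38 3.24 2.35 1.43 0.92 0.85 1.05 1.33 1.39]
ay [-11.5  -13.21 -11.4  -11.08 -10.61  -7.69  -4.67  -3.01  -2.78  -3.43
  -4.34  -4.56]
x mm [40. 56. 67. 67. 60. 50. 39. 26. 15.  7.  3.  1.  2.  2.]
[ 8.79922018e-01 -5.36950988e-04  5.46393843e-02  1.13337146e-02]
4.0 [np.float64(0.056), np.float64(0.006), np.float64(0.009)]
4.1 [np.float64(0.057), np.float64(0.006), np.float64(0.01)]
4.2 [np.float64(0.058), np.float64(-0.006), np.float64(0.01)]
4.3 [np.float64(0.054), np.float64(-0.06), np.float64(-0.036)]
4.4 [np.float64(0.049), np.float64(-0.04), np.float64(-0.101)]
4.5 [np.float64(0.044), np.float64(-0.066), np.float64(-0.092)]
4.6 [np.float64(0.035), np.float64(-0.103), np.float64(-0.064)]
4.7 [np.float64(0.023), np.float64(-0.135), np.float64(-0.033)]
4.8 [np.float64(0.007), np.float64(-0.151), np.float64(-0.029)]
4.9 [np.float64(-0.001), np.float64(-0.051), np.float64(0.033)]
5.0 [np.float64(-0.012), np.float64(-0.141), np.float64(0.118)]
5.1 [np.float64(-0.022), np.float64(-0.035), np.float64(0.043)]
5.2 [np.float64(-0.022), np.float64(-0.002), np.float64(0.086)]
5.3 [np.float64(-0.021), np.float64(0.024), np.float64(0.071)]
```

```bash
python3 -m pendant '[{"jaw":-1,"tx":0,"ty":0,"tz":0.3,"ax":3.1,"ay":-10.2,"az":0},{"jaw":-1,"tx":0,"ty":0,"tz":0.8,"ax":4.03,"ay":-13.2,"az":0},{"jaw":-1,"tx":0,"ty":0,"tz":1.3,"ax":3.5,"ay":-11.4,"az":0},{"jaw":-1,"tx":0,"ty":0,"tz":1.5,"ax":3.38,"ay":-11.1,"az":0}]'; python3 jar.py scene top | tee o.txt
python3 upd.py 5.38 -6.1,-9.24,-7.35,-7.04
```

```text
clock: 5.88
position: [0.4946, 0.1924, 0.2742]
ee_rot: [0.036, 0.594, 0.802, 0.048]
contact_force: [1.0, 1.4, -10.1]
width: 0.017
gripper_force: 82.1
scene t 5.88 grip [0.4925 0.1918 0.2928] yaw 16.97 gtilt_deg -6.91 jar x,z mm [ 89.3 -96.1] 770 rim tilt nan F [  0.98   1.38 -10.12] T_y 0.6 Fx 1.34 w 0.017 82
top t 5.92 grip [0.4932 0.192  0.293 ] yaw 16.97 gtilt_deg -6.96 jar x,z mm [ 93.2 -97.7] 533 rim tilt nan F [ 1.2   0.05 -9.29] T_y 0.524 Fx 1.16 w 0.0167 82
k,off,x0 [ 0.8003  0.0071  0.0531 -0.0218]
now x,v,th [ 0.0919  0.0023 -0.0423]
resid [(4.67, np.float64(0.1)), (4.72, np.float64(-1.7)), (5.28, np.float64(-1.4)), (5.33, np.float64(0.2)), (5.88, np.float64(0.4)), (5.92, np.float64(-0.0))]
g [-6.85 -6.81 -6.63 -5.74 -2.5   0.08  1.32  1.34  0.65 -0.26 -0.54 -0.43]
ax [-0.05 -0.07 -0.12 -0.38 -1.32 -2.08 -2.44 -2.45 -2.25 -1.98 -1.9  -1.93]
ay [0.18 0.22 0.39 1.24 4.34 6.81 7.99 8.01 7.35 6.49 6.22 6.32]
x mm [90. 86. 78. 67. 53. 39. 26. 14.  6.  2.  1.  1.  1.  1.]
```

```bash
python3 - <<'E'
s=open('ctl.py').read()
s=s.replace("c=np.array(cmd,float)","c=np.array([list(q)+[0.]*(3-len(q)) for q in cmd],float); sp=np.interp(t-TAU,c[:,0],c[:,2]); sd_=np.gradient(np.convolve(np.r_[np.full(8,sp[0]),sp],np.ones(9)/9,'valid'),DT)")
s=s.replace("for gi,gdi in zip(g,gd):","for gi,gdi,si in zip(g,gd,sd_):").replace("U=-.079*gdi-.052*om;","U=si-.079*gdi-.052*om;").replace("U0=-.079*gd[0]","U0=sd_[0]-.079*gd[0]")
s=s.replace("def mk(u): return L[\"cmd\"]+[[now,g0]]+[q for i,gi in enumerate(u) for q in ([[now+.125*(i+1)+.1*(i>=NR),gi]]+([[now+.125*(i+1)+.1,gi]] if i==NR-1 else []))]",
"""s0=(L["cmd"][-1]+[0.])[2]; S=[s0+.01*float(a) for a in sys.argv[3].split(",")] if len(sys.argv)>3 else [s0]
    S=S+[S[-1]]*(n-len(S))
    def mk(u): return L["cmd"]+[[now,g0,s0]]+[q for i,gi in enumerate(u) for q in ([[now+.125*(i+1)+.1*(i>=NR),gi,S[i]]]+([[now+.125*(i+1)+.1,gi,S[i]]] if i==NR-1 else []))]""")
open('ctl.py','w').write(s)
u=open('upd.py').read()
u=u.replace('L["cmd"]+=[[t,L["cmd"][-1][1]]]+[[t+.125*(i+1),x] for i,x in enumerate(g)]','s0=(L["cmd"][-1]+[0])[2]; S=[s0+.01*float(a) for a in sys.argv[3].split(",")] if len(sys.argv)>3 else [s0]*len(g)\nL["cmd"]+=[[t,L["cmd"][-1][1],s0]]+[[t+.125*(i+1),x,S[i]] for i,x in enumerate(g)]')
u=u.replace("[e,g[-1]]","[e,g[-1],S[-1]]")
open('upd.py','w').write(u)
E
python3 ctl.py 5.98 4 1.5,3.5,5.5,7,7.5; tail -c 200 log.json
```

```text
k,off,x0 [ 0.8003  0.0071  0.0531 -0.0218]
now x,v,th [ 0.0919 -0.0021 -0.0421]
resid [(4.67, np.float64(0.1)), (4.72, np.float64(-1.7)), (5.28, np.float64(-1.4)), (5.33, np.float64(0.2)), (5.88, np.float64(0.4)), (5.92, np.float64(-0.0))]
g [-5.49 -4.26 -2.97 -4.11 -2.92 -1.35 -0.19  0.28  0.2  -0.21 -0.44 -0.42]
ax [-0.45 -0.81 -1.19 -0.86 -1.2  -1.66 -2.   -2.14 -2.11 -2.   -1.93 -1.93]
ay [1.48 2.66 3.89 2.8  3.94 5.44 6.55 6.99 6.92 6.53 6.31 6.33]
x mm [82. 67. 52. 38. 32. 23. 17. 10.  5.  2.  1.  1.  1.  1.]
], [5.63, -9.24], [5.755, -7.35], [5.88, -7.04], [5.97, -7.04]], "meas": [[4.08, 57.2], [4.12, 58.5], [4.67, 27.9], [4.72, 19.599999999999998], [5.28, 13.2], [5.33, 22.3], [5.88, 90.8], [5.92, 91.4]]}
```

```bash
python3 -m pendant '[{"jaw":-1,"tx":1.91,"ty":0.58,"tz":0.3,"ax":-0.45,"ay":1.48,"az":0},{"jaw":-1,"tx":4.3,"ty":1.31,"tz":0.6,"ax":-0.82,"ay":2.7,"az":0},{"jaw":-1,"tx":6.2,"ty":1.9,"tz":1,"ax":-1.04,"ay":3.4,"az":0},{"jaw":-1,"tx":6.7,"ty":2.04,"tz":1.2,"ax":-0.89,"ay":2.9,"az":0}]'; python3 jar.py scene top | tee o.txt
python3 upd.py 5.975 -5.49,-4.22,-3.48,-4.0 2,4.5,6.5,7
```

```text
clock: 6.48
position: [0.5646, 0.2137, 0.2854]
ee_rot: [0.021, 0.595, 0.803, 0.028]
contact_force: [-0.4, -0.6, -10.3]
width: 0.0168
gripper_force: 81.9
scene t 6.47 grip [0.5634 0.2133 0.304 ] yaw 16.97 gtilt_deg -4.0 jar x,z mm [ 34.6 -98.9] 937 rim tilt -2.84 F [ -0.38  -0.65 -10.28] T_y 0.258 Fx -0.55 w 0.0168 82
top t 6.53 grip [0.5628 0.2131 0.3045] yaw 16.97 gtilt_deg -4.01 jar x,z mm [  35.9 -100.4] 167 rim tilt nan F [  0.97   0.12 -10.03] T_y 0.185 Fx 0.96 w 0.0168 82
k,off,x0 [ 0.8103  0.0068  0.0529 -0.0218]
now x,v,th [ 0.0307 -0.0596 -0.0376]
resid [(5.28, np.float64(-1.5)), (5.33, np.float64(0.1)), (5.88, np.float64(0.4)), (5.92, np.float64(-0.1)), (6.47, np.float64(-0.6)), (6.53, np.float64(0.6))]
g [-2.16 -0.9  -0.17  0.15  0.06 -0.11 -0.27 -0.37 -0.41 -0.42 -0.41 -0.39]
ax [-0.54 -0.9  -1.12 -1.21 -1.19 -1.13 -1.09 -1.06 -1.05 -1.05 -1.05 -1.05]
ay [1.76 2.96 3.66 3.97 3.88 3.71 3.57 3.47 3.43 3.42 3.43 3.45]
x mm [25. 17. 10.  5.  1. -0. -0. -0. -0.  0.  0.  0.  0.  0.]
```

```bash
python3 -m pendant '[{"jaw":-1,"tx":0,"ty":0,"tz":0.2,"ax":-0.54,"ay":1.76,"az":0},{"jaw":-1,"tx":0,"ty":0,"tz":0.4,"ax":-0.9,"ay":2.96,"az":0},{"jaw":-1,"tx":0,"ty":0,"tz":0.4,"ax":-1.12,"ay":3.66,"az":0},{"jaw":-1,"tx":0,"ty":0,"tz":0.4,"ax":-1.21,"ay":3.97,"az":0}]'; python3 jar.py scene top | tee o.txt
python3 upd.py 6.575 -2.16,-0.9,-0.17,0.15
```

```text
clock: 7.08
position: [0.5629, 0.2133, 0.2903]
ee_rot: [-0.001, 0.595, 0.804, -0.001]
contact_force: [-0.4, -0.2, -10.5]
width: 0.0169
gripper_force: 81.9
scene t 7.08 grip [0.563  0.2133 0.309 ] yaw 16.97 gtilt_deg 0.19 jar x,z mm [  -2.2 -100.6] 907 rim tilt -0.13 F [ -0.44  -0.15 -10.45] T_y 0.008 Fx -0.47 w 0.0169 82
top t 7.12 grip [0.563  0.2133 0.309 ] yaw 16.97 gtilt_deg 0.2 jar x,z mm [  -1.2 -101.9] 388 rim tilt 0.39 F [ 1.11  0.75 -9.35] T_y -0.056 Fx 1.28 w 0.017 82
k,off,x0 [ 0.8501  0.0052  0.0524 -0.0149]
now x,v,th [-0.0045 -0.0422  0.0054]
resid [(5.88, np.float64(1.9)), (5.92, np.float64(1.4)), (6.47, np.float64(0.8)), (6.53, np.float64(2.2)), (7.08, np.float64(-0.3)), (7.12, np.float64(-0.7))]
g [ 1.2   1.42  1.07  0.66  0.26 -0.03 -0.19 -0.24 -0.25 -0.26 -0.28 -0.3 ]
ax [-0.31 -0.37 -0.27 -0.15 -0.03  0.05  0.1   0.11  0.12  0.12  0.12  0.13]
ay [ 1.01  1.21  0.88  0.49  0.11 -0.17 -0.32 -0.37 -0.38 -0.39 -0.41 -0.43]
x mm [-8. -9. -8. -7. -5. -3. -2. -1. -0. -0. -0. -0. -0. -0.]
```

```bash
python3 -m pendant '[{"jaw":-1,"tx":0,"ty":0,"tz":0,"ax":-0.31,"ay":1.01,"az":0},{"jaw":-1,"tx":0,"ty":0,"tz":0,"ax":-0.34,"ay":1.1,"az":0},{"jaw":-1,"tx":0,"ty":0,"tz":0,"ax":-0.23,"ay":0.76,"az":0},{"jaw":-1,"tx":0,"ty":0,"tz":0,"ax":-0.1,"ay":0.34,"az":0}]'; python3 jar.py scene top | tee o.txt
python3 upd.py 7.175 1.2,1.3,0.95,0.5
```

```text
clock: 7.68
position: [0.5629, 0.2133, 0.2903]
ee_rot: [-0.003, 0.595, 0.804, -0.004]
contact_force: [1.2, -0.3, -9.6]
width: 0.0169
gripper_force: 81.9
scene t 7.67 grip [0.5631 0.2133 0.309 ] yaw 16.97 gtilt_deg 0.52 jar x,z mm [ -13.5 -100.4] 808 rim tilt -0.39 F [ 1.22 -0.32 -9.56] T_y -0.086 Fx 1.07 w 0.0169 82
top t 7.72 grip [0.5628 0.2133 0.3092] yaw 16.97 gtilt_deg 0.51 jar x,z mm [  -9.9 -101.9] 422 rim tilt 0.02 F [ -0.88   0.02 -10.3 ] T_y -0.061 Fx -0.83 w 0.0166 82
k,off,x0 [0.9204 0.0021 0.0518 0.014 ]
now x,v,th [-0.0122  0.0034 -0.0012]
resid [(6.47, np.float64(-1.2)), (6.53, np.float64(0.6)), (7.08, np.float64(-2.0)), (7.12, np.float64(-2.2)), (7.67, np.float64(0.5)), (7.72, np.float64(0.7))]
g [ 1.52  1.54  1.28  0.8   0.38  0.11 -0.03 -0.07 -0.07 -0.08 -0.1  -0.12]
ax [-0.3  -0.3  -0.23 -0.09  0.03  0.11  0.16  0.17  0.17  0.17  0.17  0.18]
ay [ 0.97  1.    0.74  0.28 -0.11 -0.37 -0.51 -0.54 -0.54 -0.55 -0.57 -0.59]
x mm [-11. -10.  -9.  -8.  -6.  -4.  -2.  -1.  -0.  -0.  -0.  -0.  -0.  -0.]
```

```bash
python3 -m pendant '[{"jaw":-1,"tx":0,"ty":0,"tz":0,"ax":-0.04,"ay":0.14,"az":0},{"jaw":-1,"tx":0,"ty":0,"tz":0,"ax":-0.04,"ay":0.14,"az":0},{"jaw":-1,"tx":0,"ty":0,"tz":0,"ax":-0.04,"ay":0.14,"az":0},{"jaw":-1,"tx":0,"ty":0,"tz":0,"ax":-0.04,"ay":0.14,"az":0}]'; python3 jar.py scene top | tee o.txt
python3 upd.py 7.775 0.65,0.65,0.65,0.65
```

```text
clock: 8.28
position: [0.5629, 0.2133, 0.2903]
ee_rot: [-0.004, 0.595, 0.804, -0.005]
contact_force: [-0.1, -0.7, -10.0]
width: 0.0172
gripper_force: 81.9
scene t 8.28 grip [0.5632 0.2134 0.309 ] yaw 16.97 gtilt_deg 0.7 jar x,z mm [ -13.  -100.7] 808 rim tilt -0.13 F [-0.09 -0.69 -9.95] T_y -0.085 Fx -0.29 w 0.0172 82
top t 8.32 grip [0.5632 0.2133 0.309 ] yaw 16.97 gtilt_deg 0.7 jar x,z mm [  -9.9 -102.2] 424 rim tilt 0.27 F [-0.15  0.93 -9.77] T_y -0.12 Fx 0.13 w 0.0167 82
k,off,x0 [ 0.9387  0.0025  0.0509 -0.0348]
now x,v,th [-0.011   0.0017  0.0035]
resid [(7.08, np.float64(1.0)), (7.12, np.float64(0.6)), (7.67, np.float64(0.2)), (7.72, np.float64(0.3)), (8.28, np.float64(-0.4)), (8.32, np.float64(-0.6))]
g [ 1.36  1.39  1.16  0.76  0.39  0.13 -0.01 -0.07 -0.09 -0.1  -0.12 -0.14]
ax [-0.21 -0.22 -0.15 -0.03  0.08  0.15  0.19  0.21  0.22  0.22  0.23  0.23]
ay [ 0.68  0.71  0.49  0.1  -0.25 -0.49 -0.64 -0.69 -0.71 -0.72 -0.74 -0.76]
x mm [-10.  -9.  -8.  -6.  -4.  -3.  -2.  -1.  -0.  -0.  -0.  -0.  -0.  -0.]
```

```bash
python3 -m pendant '[{"jaw":-1,"tx":0,"ty":0,"tz":0,"ax":0,"ay":0,"az":-0.1},{"jaw":-1,"tx":0,"ty":0,"tz":0,"ax":0,"ay":0,"az":-0.9},{"jaw":-1,"tx":0,"ty":0,"tz":0,"ax":0,"ay":0,"az":-2.5},{"jaw":-1,"tx":0,"ty":0,"tz":0,"ax":0,"ay":0,"az":-4.9},{"jaw":-1,"tx":0,"ty":0,"tz":0,"ax":0,"ay":0,"az":-7.7},{"jaw":-1,"tx":0,"ty":0,"tz":0,"ax":0,"ay":0,"az":-10.5},{"jaw":-1,"tx":0,"ty":0,"tz":0,"ax":0,"ay":0,"az":-12.9},{"jaw":-1,"tx":0,"ty":0,"tz":0,"ax":0,"ay":0,"az":-14.5},{"jaw":-1,"tx":0,"ty":0,"tz":0,"ax":0,"ay":0,"az":-15.3},{"jaw":-1,"tx":0,"ty":0,"tz":0,"ax":0,"ay":0,"az":-15.4}]'; python3 jar.py scene top
```

```text
clock: 9.62
position: [0.5629, 0.2133, 0.2904]
ee_rot: [-0.004, 0.697, 0.717, -0.004]
contact_force: [-0.5, 0.3, -11.0]
width: 0.0168
gripper_force: 81.9
scene t 9.62 grip [0.5632 0.2133 0.3091] yaw 1.56 gtilt_deg 0.69 jar x,z mm [ -13.  -100.4] 765 rim tilt 0.07 F [ -0.48   0.27 -11.02] T_y -0.078 Fx -0.47 w 0.0168 82
top t 9.68 grip [0.5632 0.2133 0.309 ] yaw 1.57 gtilt_deg 0.7 jar x,z mm [  -9.8 -101.8] 349 rim tilt 0.65 F [-0.11  0.57 -9.48] T_y -0.052 Fx -0.09 w 0.0168 82
```

```bash
H='{"jaw":-1,"tx":0,"ty":0,"tz":0,"ax":0,"ay":0,"az":0}'; python3 -m pendant '[{"jaw":-1,"tx":0,"ty":0,"tz":0,"ax":0,"ay":0,"az":0},{"jaw":-1,"tx":0,"ty":0,"tz":0,"ax":0,"ay":0,"az":0},{"jaw":-1,"tx":0,"ty":0,"tz":0,"ax":0,"ay":0,"az":0},{"jaw":-1,"tx":0,"ty":0,"tz":0,"ax":0,"ay":0,"az":0},{"jaw":-1,"tx":0,"ty":0,"tz":0,"ax":0,"ay":0,"az":0},{"jaw":-1,"tx":0,"ty":0,"tz":0,"ax":0,"ay":0,"az":0},{"jaw":-1,"tx":0,"ty":0,"tz":0,"ax":0,"ay":0,"az":0},{"jaw":-1,"tx":0,"ty":0,"tz":0,"ax":0,"ay":0,"az":0},{"jaw":-1,"tx":0,"ty":0,"tz":0,"ax":0,"ay":0,"az":0},{"jaw":-1,"tx":0,"ty":0,"tz":0,"ax":0,"ay":0,"az":0}]' >/dev/null; python3 jar.py scene
```

```text
scene t 10.97 grip [0.5632 0.2133 0.309 ] yaw 1.57 gtilt_deg 0.69 jar x,z mm [ -13.  -100.5] 775 rim tilt 0.09 F [-0.1   0.62 -9.98] T_y -0.118 Fx -0.08 w 0.0166 82
```

```bash
python3 -m pendant '[{"jaw":-1,"tx":0,"ty":0,"tz":0,"ax":0,"ay":0,"az":0},{"jaw":-1,"tx":0,"ty":0,"tz":0,"ax":0,"ay":0,"az":0},{"jaw":-1,"tx":0,"ty":0,"tz":0,"ax":0,"ay":0,"az":0},{"jaw":-1,"tx":0,"ty":0,"tz":0,"ax":0,"ay":0,"az":0},{"jaw":-1,"tx":0,"ty":0,"tz":0,"ax":0,"ay":0,"az":0},{"jaw":-1,"tx":0,"ty":0,"tz":0,"ax":0,"ay":0,"az":0},{"jaw":-1,"tx":0,"ty":0,"tz":0,"ax":0,"ay":0,"az":0},{"jaw":-1,"tx":0,"ty":0,"tz":0,"ax":0,"ay":0,"az":0},{"jaw":-1,"tx":0,"ty":0,"tz":0,"ax":0,"ay":0,"az":0},{"jaw":-1,"tx":0,"ty":0,"tz":0,"ax":0,"ay":0,"az":0}]' >/dev/null; python3 jar.py scene top
```

```text
scene t 12.28 grip [0.5632 0.2133 0.3091] yaw 1.57 gtilt_deg 0.69 jar x,z mm [ -12.9 -100.5] 775 rim tilt 0.1 F [ 0.1   1.27 -9.82] T_y -0.05 Fx 0.14 w 0.0167 82
top t 12.32 grip [0.5631 0.2133 0.309 ] yaw 1.57 gtilt_deg 0.7 jar x,z mm [  -9.7 -102. ] 354 rim tilt 0.34 F [ -0.85  -0.25 -10.73] T_y -0.128 Fx -0.85 w 0.0167 82
```

```bash
python3 -m pendant '[{"jaw":-1,"tx":-0.01,"ty":-0.03,"tz":0,"ax":0,"ay":0,"az":0},{"jaw":-1,"tx":-0.04,"ty":-0.2,"tz":0,"ax":0,"ay":0,"az":0},{"jaw":-1,"tx":-0.12,"ty":-0.63,"tz":0,"ax":0,"ay":0,"az":0},{"jaw":-1,"tx":-0.27,"ty":-1.36,"tz":0,"ax":0,"ay":0,"az":0},{"jaw":-1,"tx":-0.48,"ty":-2.43,"tz":0,"ax":0,"ay":0,"az":0},{"jaw":-1,"tx":-0.75,"ty":-3.83,"tz":0,"ax":0,"ay":0,"az":0},{"jaw":-1,"tx":-1.08,"ty":-5.53,"tz":0,"ax":0,"ay":0,"az":0},{"jaw":-1,"tx":-1.46,"ty":-7.46,"tz":0,"ax":0,"ay":0,"az":0},{"jaw":-1,"tx":-1.87,"ty":-9.56,"tz":0,"ax":0,"ay":0,"az":0},{"jaw":-1,"tx":-2.3,"ty":-11.75,"tz":0,"ax":0,"ay":0,"az":0}]' >/dev/null; python3 -m pendant '[{"jaw":-1,"tx":-0.43,"ty":-2.19,"tz":0,"ax":0,"ay":0,"az":0},{"jaw":-1,"tx":-0.84,"ty":-4.29,"tz":0,"ax":0,"ay":0,"az":0},{"jaw":-1,"tx":-1.22,"ty":-6.22,"tz":0,"ax":0,"ay":0,"az":0},{"jaw":-1,"tx":-1.55,"ty":-7.92,"tz":0,"ax":0,"ay":0,"az":0},{"jaw":-1,"tx":-1.82,"ty":-9.32,"tz":0,"ax":0,"ay":0,"az":0},{"jaw":-1,"tx":-2.03,"ty":-10.39,"tz":0,"ax":0,"ay":0,"az":0},{"jaw":-1,"tx":-2.18,"ty":-11.12,"tz":0,"ax":0,"ay":0,"az":0},{"jaw":-1,"tx":-2.26,"ty":-11.55,"tz":0,"ax":0,"ay":0,"az":0},{"jaw":-1,"tx":-2.3,"ty":-11.72,"tz":0,"ax":0,"ay":0,"az":0},{"jaw":-1,"tx":-2.3,"ty":-11.75,"tz":0,"ax":0,"ay":0,"az":0}]'; python3 jar.py scene top
```

```text
clock: 14.88
position: [0.5169, -0.0215, 0.2903]
ee_rot: [-0.004, 0.697, 0.717, -0.004]
contact_force: [-0.4, -0.2, -9.7]
width: 0.0167
gripper_force: 81.9
scene t 14.88 grip [ 0.5172 -0.0215  0.309 ] yaw 1.59 gtilt_deg 0.7 jar x,z mm [  12.2 -100.5] 750 rim tilt 1.25 F [-0.4 -0.2 -9.7] T_y 0.063 Fx -0.41 w 0.0167 82
top t 14.93 grip [ 0.5172 -0.0214  0.309 ] yaw 1.59 gtilt_deg 0.7 jar x,z mm [  18.  -101.6] 178 rim tilt 1.22 F [ 0.21  0.11 -9.39] T_y 0.003 Fx 0.21 w 0.0166 82
```

```bash
sed -i 's/t0=3.53/t0=11./; s/pri=np.array.*/pri=np.array([.92,-.0015,-.0115,-.01]); sd=np.array([.03,.003,.001,.02])/' ctl.py; sed -i 's/-\.292\*(u-g0)/-.028*(u-g0)/; s/\.956\*(u-g0)/1.0*(u-g0)/' ctl.py
python3 - <<'E'
import json
f=lambda r:10*r**3-15*r**4+6*r**5
c=[[10,.7,0],[12.375,.7,0]]+[[12.375+.125*i,.7,-.0525*f(i/20)] for i in range(1,21)]+[[14.975,.7,-.0525]]
json.dump({"cmd":c,"meas":[[12.3,-11.5],[14.88,13.7],[14.93,16.2]]},open("log.json","w"))
E
python3 ctl.py 14.975 4
```

```text
k,off,x0 [ 9.197e-01  3.000e-04 -1.180e-02 -1.000e-02]
now x,v,th [0.0179 0.0438 0.0278]
resid [(12.3, np.float64(-1.0)), (14.88, np.float64(-0.4)), (14.93, np.float64(0.3))]
g [-2.65 -3.78 -2.97 -1.82 -0.71 -0.02  0.25  0.22  0.03 -0.09 -0.09 -0.02]
ax [0.09 0.13 0.1  0.07 0.04 0.02 0.01 0.01 0.02 0.02 0.02 0.02]
ay [-3.35 -4.48 -3.67 -2.52 -1.41 -0.72 -0.45 -0.48 -0.67 -0.79 -0.79 -0.72]
x mm [19. 21. 21. 19. 14. 10.  6.  3.  1.  0.  0.  0.  0.  0.]
```

Model matches; I'll stop and recentre.

```bash
python3 -m pendant '[{"jaw":-1,"tx":0,"ty":0,"tz":0,"ax":0.09,"ay":-3.35,"az":0},{"jaw":-1,"tx":0,"ty":0,"tz":0,"ax":0.13,"ay":-4.48,"az":0},{"jaw":-1,"tx":0,"ty":0,"tz":0,"ax":0.1,"ay":-3.67,"az":0},{"jaw":-1,"tx":0,"ty":0,"tz":0,"ax":0.07,"ay":-2.52,"az":0}]' >/dev/null; python3 jar.py scene top|tee o.txt
python3 upd.py 14.975 -2.65,-3.78,-2.97,-1.82
```

```text
scene t 15.47 grip [ 0.5165 -0.0217  0.3091] yaw 1.57 gtilt_deg -1.75 jar x,z mm [  19.5 -100.2] 766 rim tilt -0.55 F [ -0.05   1.25 -10.41] T_y 0.121 Fx -0.01 w 0.0172 82
top t 15.53 grip [ 0.5172 -0.0218  0.3089] yaw 1.58 gtilt_deg -1.74 jar x,z mm [  21.2 -101.1] 94 rim tilt -0.17 F [  0.66   0.28 -10.41] T_y 0.096 Fx 0.66 w 0.0166 82
k,off,x0 [ 9.266e-01  4.000e-04 -1.180e-02 -5.000e-03]
now x,v,th [ 0.0173 -0.037  -0.0127]
resid [(12.3, np.float64(-1.0)), (14.88, np.float64(-0.7)), (14.93, np.float64(-0.1)), (15.47, np.float64(0.1)), (15.53, np.float64(0.1))]
g [-1.17 -0.66 -0.31 -0.09 -0.05 -0.04 -0.04 -0.04 -0.04 -0.03 -0.03 -0.02]
ax [-0.02 -0.03 -0.04 -0.05 -0.05 -0.05 -0.05 -0.05 -0.05 -0.05 -0.05 -0.05]
ay [0.65 1.16 1.51 1.73 1.77 1.78 1.78 1.78 1.78 1.79 1.79 1.8 ]
x mm [14. 10.  6.  3.  1.  0.  0.  0.  0.  0.  0.  0.  0.  0.]
```

```bash
python3 -m pendant '[{"jaw":-1,"tx":0,"ty":0,"tz":0,"ax":-0.02,"ay":0.65,"az":0},{"jaw":-1,"tx":0,"ty":0,"tz":0,"ax":-0.03,"ay":1.16,"az":0},{"jaw":-1,"tx":0,"ty":0,"tz":0,"ax":-0.04,"ay":1.51,"az":0},{"jaw":-1,"tx":0,"ty":0,"tz":0,"ax":-0.05,"ay":1.73,"az":0}]' >/dev/null; python3 jar.py scene top|tee o.txt
python3 upd.py 15.575 -1.17,-0.66,-0.31,-0.09
```

```text
scene t 16.07 grip [ 0.517  -0.0217  0.309 ] yaw 1.57 gtilt_deg -0.09 jar x,z mm [   6.1 -100.4] 745 rim tilt 0.27 F [-0.44 -0.06 -9.64] T_y 0.012 Fx -0.45 w 0.0165 82
top t 16.12 grip [ 0.5171 -0.0217  0.309 ] yaw 1.57 gtilt_deg -0.09 jar x,z mm [   9.6 -101.7] 210 rim tilt 0.55 F [-0.   -0.14 -9.15] T_y -0.017 Fx -0.01 w 0.0169 82
k,off,x0 [ 9.306e-01  2.000e-04 -1.160e-02 -9.700e-03]
now x,v,th [ 0.007  -0.002   0.0055]
resid [(14.88, np.float64(-1.3)), (14.93, np.float64(-0.7)), (15.47, np.float64(-0.9)), (15.53, np.float64(-0.9)), (16.07, np.float64(0.0)), (16.12, np.float64(0.6))]
g [-0.83 -1.08 -1.08 -0.92 -0.64 -0.39 -0.22 -0.12 -0.07 -0.04 -0.03 -0.01]
ax [ 0.02  0.03  0.03  0.02  0.02  0.01  0.    0.   -0.   -0.   -0.   -0.  ]
ay [-0.74 -0.99 -0.99 -0.83 -0.55 -0.3  -0.13 -0.03  0.02  0.05  0.06  0.08]
x mm [6. 6. 6. 5. 4. 3. 2. 1. 0. 0. 0. 0. 0. 0.]
```

```bash
python3 -m pendant '[{"jaw":-1,"tx":0,"ty":-0.01,"tz":0,"ax":0.01,"ay":-0.33,"az":0},{"jaw":-1,"tx":-0.02,"ty":-0.1,"tz":0,"ax":0.01,"ay":-0.33,"az":0},{"jaw":-1,"tx":-0.06,"ty":-0.31,"tz":0,"ax":0.01,"ay":-0.33,"az":0},{"jaw":-1,"tx":-0.13,"ty":-0.68,"tz":0,"ax":0.01,"ay":-0.33,"az":0},{"jaw":-1,"tx":-0.24,"ty":-1.22,"tz":0,"ax":0.01,"ay":-0.33,"az":0},{"jaw":-1,"tx":-0.38,"ty":-1.92,"tz":0,"ax":0.01,"ay":-0.33,"az":0},{"jaw":-1,"tx":-0.54,"ty":-2.76,"tz":0,"ax":0.01,"ay":-0.33,"az":0},{"jaw":-1,"tx":-0.73,"ty":-3.73,"tz":0,"ax":0.01,"ay":-0.33,"az":0},{"jaw":-1,"tx":-0.94,"ty":-4.78,"tz":0,"ax":0.01,"ay":-0.33,"az":0},{"jaw":-1,"tx":-1.15,"ty":-5.87,"tz":0,"ax":0.01,"ay":-0.33,"az":0}]' >/dev/null; python3 -m pendant '[{"jaw":-1,"tx":-0.21,"ty":-1.09,"tz":0,"ax":0,"ay":0,"az":0},{"jaw":-1,"tx":-0.42,"ty":-2.15,"tz":0,"ax":0,"ay":0,"az":0},{"jaw":-1,"tx":-0.61,"ty":-3.11,"tz":0,"ax":0,"ay":0,"az":0},{"jaw":-1,"tx":-0.77,"ty":-3.96,"tz":0,"ax":0,"ay":0,"az":0},{"jaw":-1,"tx":-0.91,"ty":-4.66,"tz":0,"ax":0,"ay":0,"az":0},{"jaw":-1,"tx":-1.02,"ty":-5.2,"tz":0,"ax":0,"ay":0,"az":0},{"jaw":-1,"tx":-1.09,"ty":-5.56,"tz":0,"ax":0,"ay":0,"az":0},{"jaw":-1,"tx":-1.13,"ty":-5.77,"tz":0,"ax":0,"ay":0,"az":0},{"jaw":-1,"tx":-1.15,"ty":-5.86,"tz":0,"ax":0,"ay":0,"az":0},{"jaw":-1,"tx":-1.15,"ty":-5.87,"tz":0,"ax":0,"ay":0,"az":0}]'; python3 jar.py scene top
```

```text
clock: 18.68
position: [0.494, -0.139, 0.2903]
ee_rot: [0.003, 0.697, 0.717, 0.003]
contact_force: [0.1, -0.3, -9.6]
width: 0.0168
gripper_force: 81.9
scene t 18.68 grip [ 0.4938 -0.139   0.309 ] yaw 1.58 gtilt_deg -0.43 jar x,z mm [   5.9 -100.3] 658 rim tilt -0.01 F [ 0.14 -0.28 -9.59] T_y 0.072 Fx 0.13 w 0.0168 82
top t 18.73 grip [ 0.4938 -0.139   0.309 ] yaw 1.58 gtilt_deg -0.43 jar x,z mm [   9.2 -101.9] 176 rim tilt 0.16 F [-0.78 -0.25 -9.43] T_y 0.1 Fx -0.79 w 0.0163 82
```

```bash
python3 -m pendant '[{"jaw":-1,"tx":0,"ty":-0.01,"tz":0,"ax":0,"ay":0,"az":0},{"jaw":-1,"tx":-0.02,"ty":-0.1,"tz":0,"ax":0,"ay":0,"az":0},{"jaw":-1,"tx":-0.06,"ty":-0.31,"tz":0,"ax":0,"ay":0,"az":0},{"jaw":-1,"tx":-0.13,"ty":-0.68,"tz":0,"ax":0,"ay":0,"az":0},{"jaw":-1,"tx":-0.24,"ty":-1.22,"tz":0,"ax":0,"ay":0,"az":0},{"jaw":-1,"tx":-0.38,"ty":-1.92,"tz":0,"ax":0,"ay":0,"az":0},{"jaw":-1,"tx":-0.54,"ty":-2.76,"tz":0,"ax":0,"ay":0,"az":0},{"jaw":-1,"tx":-0.73,"ty":-3.73,"tz":0,"ax":0,"ay":0,"az":0},{"jaw":-1,"tx":-0.93,"ty":-4.77,"tz":0,"ax":0,"ay":0,"az":0},{"jaw":-1,"tx":-1.13,"ty":-5.84,"tz":0,"ax":0,"ay":0,"az":0}]' >/dev/null; python3 -m pendant '[{"jaw":-1,"tx":-0.2,"ty":-1.07,"tz":0,"ax":0,"ay":0,"az":0},{"jaw":-1,"tx":-0.4,"ty":-2.11,"tz":0,"ax":0,"ay":0,"az":0},{"jaw":-1,"tx":-0.58,"ty":-3.06,"tz":0,"ax":0,"ay":0,"az":0},{"jaw":-1,"tx":-0.74,"ty":-3.9,"tz":0,"ax":0,"ay":0,"az":0},{"jaw":-1,"tx":-0.88,"ty":-4.6,"tz":0,"ax":0,"ay":0,"az":0},{"jaw":-1,"tx":-0.98,"ty":-5.14,"tz":0,"ax":0,"ay":0,"az":0},{"jaw":-1,"tx":-1.05,"ty":-5.5,"tz":0,"ax":0,"ay":0,"az":0},{"jaw":-1,"tx":-1.09,"ty":-5.71,"tz":0,"ax":0,"ay":0,"az":0},{"jaw":-1,"tx":-1.11,"ty":-5.8,"tz":0,"ax":0,"ay":0,"az":0},{"jaw":-1,"tx":-1.11,"ty":-5.81,"tz":0,"ax":0,"ay":0,"az":0}]'; python3 jar.py scene top
```

```text
clock: 21.28
position: [0.4715, -0.2555, 0.2903]
ee_rot: [0.003, 0.697, 0.717, 0.003]
contact_force: [0.6, -0.4, -10.6]
width: 0.0165
gripper_force: 81.9
scene t 21.27 grip [ 0.4714 -0.2555  0.309 ] yaw 1.58 gtilt_deg -0.43 jar x,z mm [   5.8 -100.3] 594 rim tilt -0.11 F [  0.63  -0.37 -10.63] T_y 0.057 Fx 0.62 w 0.0165 82
top t 21.32 grip [ 0.4714 -0.2555  0.309 ] yaw 1.58 gtilt_deg -0.43 jar x,z mm [   9. -102.] 249 rim tilt 0.1 F [ -0.15   0.29 -10.04] T_y 0.118 Fx -0.14 w 0.0166 82
```

```bash
python3 -m pendant '[{"jaw":-1,"tx":0,"ty":0,"tz":-0.1,"ax":0,"ay":0,"az":0},{"jaw":-1,"tx":0,"ty":0,"tz":-0.55,"ax":0,"ay":0,"az":0},{"jaw":-1,"tx":0,"ty":0,"tz":-1.55,"ax":0,"ay":0,"az":0},{"jaw":-1,"tx":0,"ty":0,"tz":-3,"ax":0,"ay":0,"az":0},{"jaw":-1,"tx":0,"ty":0,"tz":-4.75,"ax":0,"ay":0,"az":0},{"jaw":-1,"tx":0,"ty":0,"tz":-6.5,"ax":0,"ay":0,"az":0},{"jaw":-1,"tx":0,"ty":0,"tz":-7.95,"ax":0,"ay":0,"az":0},{"jaw":-1,"tx":0,"ty":0,"tz":-8.95,"ax":0,"ay":0,"az":0},{"jaw":-1,"tx":0,"ty":0,"tz":-9.4,"ax":0,"ay":0,"az":0},{"jaw":-1,"tx":0,"ty":0,"tz":-9.5,"ax":0,"ay":0,"az":0}]'; python3 jar.py scene top
```

```text
clock: 22.62
position: [0.4717, -0.2557, 0.1954]
ee_rot: [0.003, 0.697, 0.717, 0.003]
contact_force: [-0.3, 0.1, -9.5]
width: 0.0167
gripper_force: 81.9
scene t 22.62 grip [ 0.4715 -0.2557  0.2141] yaw 1.57 gtilt_deg -0.44 jar x,z mm [   5.6 -100.1] 547 rim tilt -0.24 F [-0.3   0.09 -9.49] T_y 0.058 Fx -0.3 w 0.0167 82
top t 22.68 grip [ 0.4717 -0.2558  0.2142] yaw 1.57 gtilt_deg -0.46 jar x,z mm [   9.  -102.1] 214 rim tilt -0.23 F [-0.04 -0.04 -9.54] T_y 0.108 Fx -0.04 w 0.0168 82
```

```bash
python3 -m pendant '[{"jaw":-1,"tx":0,"ty":0,"tz":-0.1,"ax":0,"ay":0,"az":0},{"jaw":-1,"tx":0,"ty":0,"tz":-0.3,"ax":0,"ay":0,"az":0},{"jaw":-1,"tx":0,"ty":0,"tz":-0.55,"ax":0,"ay":0,"az":0},{"jaw":-1,"tx":0,"ty":0,"tz":-0.8,"ax":0,"ay":0,"az":0},{"jaw":-1,"tx":0,"ty":0,"tz":-1,"ax":0,"ay":0,"az":0},{"jaw":-1,"tx":0,"ty":0,"tz":-1.15,"ax":0,"ay":0,"az":0},{"jaw":-1,"tx":0,"ty":0,"tz":-1.25,"ax":0,"ay":0,"az":0},{"jaw":-1,"tx":0,"ty":0,"tz":-1.35,"ax":0,"ay":0,"az":0},{"jaw":-1,"tx":0,"ty":0,"tz":-1.42,"ax":0,"ay":0,"az":0},{"jaw":-1,"tx":0,"ty":0,"tz":-1.48,"ax":0,"ay":0,"az":0}]'; python3 jar.py scene top
```

```text
clock: 23.98
position: [0.4715, -0.2557, 0.1805]
ee_rot: [0.003, 0.697, 0.717, 0.003]
contact_force: [0.3, 0.3, -9.8]
width: 0.0167
gripper_force: 82.0
scene t 23.98 grip [ 0.4714 -0.2557  0.1992] yaw 1.57 gtilt_deg -0.43 jar x,z mm [   5.5 -100. ] 525 rim tilt 0.04 F [ 0.28  0.3  -9.78] T_y 0.06 Fx 0.28 w 0.0167 82
top t 24.02 grip [ 0.4714 -0.2556  0.1991] yaw 1.57 gtilt_deg -0.42 jar x,z mm [   9.3 -101.9] 203 rim tilt 0.11 F [ -1.51   0.79 -10.16] T_y 0.046 Fx -1.49 w 0.0166 82
```

```bash
python3 -m pendant '[{"jaw":-1,"tx":0,"ty":0,"tz":-0.05,"ax":0,"ay":0,"az":0},{"jaw":-1,"tx":0,"ty":0,"tz":-0.1,"ax":0,"ay":0,"az":0},{"jaw":-1,"tx":0,"ty":0,"tz":-0.15,"ax":0,"ay":0,"az":0},{"jaw":-1,"tx":0,"ty":0,"tz":-0.15,"ax":0,"ay":0,"az":0}]'; python3 jar.py scene
```

```text
clock: 24.58
position: [0.4717, -0.2556, 0.1803]
ee_rot: [0.003, 0.697, 0.717, 0.003]
contact_force: [-1.8, 2.1, 4.2]
width: 0.0167
gripper_force: 83.9
scene t 24.57 grip [ 0.4715 -0.2556  0.199 ] yaw 1.58 gtilt_deg -0.48 jar x,z mm [   5.3 -100.2] 527 rim tilt -0.07 F [-1.8   2.12  4.18] T_y 0.651 Fx -1.74 w 0.0167 84
```

```bash
python3 -m pendant '[{"jaw":-1,"tx":0,"ty":0,"tz":0.04,"ax":0,"ay":0.4,"az":0},{"jaw":-1,"tx":0,"ty":0,"tz":0.04,"ax":0,"ay":0.4,"az":0},{"jaw":-0.4,"tx":0,"ty":0,"tz":0.04,"ax":0,"ay":0.4,"az":0},{"jaw":0,"tx":0,"ty":0,"tz":0.04,"ax":0,"ay":0.4,"az":0},{"jaw":0.5,"tx":0,"ty":0,"tz":0.04,"ax":0,"ay":0.4,"az":0},{"jaw":0.8,"tx":0,"ty":0,"tz":0.04,"ax":0,"ay":0.4,"az":0},{"jaw":0.8,"tx":0,"ty":0,"tz":0.04,"ax":0,"ay":0.4,"az":0}]'; python3 jar.py scene top
```

```text
clock: 25.5
position: [0.4716, -0.2557, 0.1794]
ee_rot: [0.0, 0.697, 0.717, 0.0]
contact_force: [-1.5, -0.4, -0.1]
width: 0.0767
gripper_force: 0.0
scene t 25.5 grip [ 0.4716 -0.2557  0.1981] yaw 1.57 gtilt_deg -0.03 jar x,z mm [  6.  -99.5] 492 rim tilt -0.2 F [-1.45 -0.41 -0.09] T_y -0.032 Fx -1.46 w 0.0767 0
top t 25.55 grip [ 0.4715 -0.2557  0.1981] yaw 1.57 gtilt_deg -0.03 jar x,z mm [   9.6 -101.5] 191 rim tilt -0.01 F [0.7  0.18 0.12] T_y 0.016 Fx 0.7 w 0.0769 0
```

Released cleanly. Retreat upward and check.

```bash
python3 -m pendant '[{"jaw":0.8,"tx":0,"ty":0,"tz":1,"ax":0,"ay":0,"az":0},{"jaw":0.8,"tx":0,"ty":0,"tz":3,"ax":0,"ay":0,"az":0},{"jaw":0.8,"tx":0,"ty":0,"tz":6,"ax":0,"ay":0,"az":0},{"jaw":0.8,"tx":0,"ty":0,"tz":9,"ax":0,"ay":0,"az":0},{"jaw":0.8,"tx":0,"ty":0,"tz":12,"ax":0,"ay":0,"az":0},{"jaw":0.8,"tx":0,"ty":0,"tz":14,"ax":0,"ay":0,"az":0},{"jaw":0.8,"tx":0,"ty":0,"tz":14,"ax":0,"ay":0,"az":0},{"jaw":0.8,"tx":0,"ty":0,"tz":14,"ax":0,"ay":0,"az":0}]'; python3 - <<'E'
from h import *
w,px,h=cloud("scene"); cv2.imwrite("pics/end.png",px); z=w[...,2]
C=near(w,(.4715,-.2555),.2)
b=C&(z>.185)&(z<.215)&(h[...,2]<140); print("bar",b.sum(),rect(w[b]),np.median(w[b],0))
j=C&(h[...,1]<60)&(h[...,2]>90)&(z>.1)&(z<.155); print("jar",np.median(w[j],0),np.percentile(w[j][:,2],98))
E
```

```text
clock: 26.6
position: [0.4712, -0.2554, 0.3188]
ee_rot: [-0.0, 0.697, 0.717, 0.0]
contact_force: [0.1, 0.9, -0.0]
width: 0.0769
gripper_force: 0.0
bar 253 [ 473.9 -256.    22.3  166.5    2.8] [ 0.47693003 -0.24580435  0.20751927]
jar [ 0.50113626 -0.25274151  0.14000487] 0.15143333720779675
```

View pics/end.png

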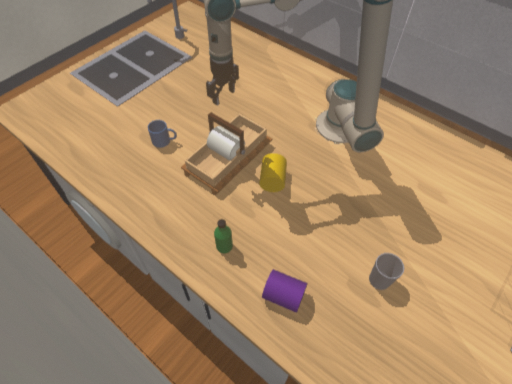

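The caddy sits square on the stand at about (227,153), with the jar under the handle at (223,144) and the gripper clear at (222,85). The soap, mug and pot are where they were.

```bash
python3 -c "
from rig import manip
print(manip.sign_off())"
```

```text
the job is handed in; nothing more can be done
None
```

The job is handed in, with no verdict shown: I held the jar within about 13 mm of the middle at 15 cm for over 5 s, and the caddy now stands released and centred on the stand with the jar about 8 mm off the middle; early on the jar swung out to about 91 mm but by my measurements never reached an end board.

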